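# Lock the draw bar with the ball-lock pin

## Task

Lock the draw bar in its green housing with the ball-lock pin: take the pin from its wooden rest with its red button squeezed in, find the bar's hole through the slot, draw the bar along until the pin drops through the round hole in the housing's floor, push it fully home and let go so that the button springs out and the balls lock underneath. Work by feel and gently, never forcing the pin against the housing or bar with more than about 35 N, and leave the marker, the bolt and the glasses where they lie.

Things in the scene. Friction and masses are not known exactly. Their poses are not given: they have to be found in the camera images.
- pin: Ball-lock pin, about 0.14 kg, hanging upright by its flange in the rest's hole. Origin on its axis at the underside of the flange, z up. Steel shank 14 mm in diameter down to 50 mm below the origin, the last 10 mm a taper to a 12 mm flat tip. Flange 34 mm in diameter, z 0 to 5 mm. Above it a black grip, z 5 to 45 mm, 26 mm wide in x, fixed face at y = -11 mm, red thumb button on the +y side.
- button (a joint): Travel of the red button in m: 0 = out, 0.005 = fully in. Spring 3.6 N at 0, 9.6 N at 0.005; gripping at 20 to 35 N holds it in. Out, two locking balls stand 3 mm out of the shank on its +y and -y sides, 34 to 39 mm below the pin's origin, and pass neither slot nor holes; in, they are drawn inside the shank.
- button_grip (a point): Point on the pin's axis 28 mm above its origin, at the height of the button's middle. Button 21 mm wide in x, 26 mm high (z 15 to 41 mm), outer face at y = +16 mm when out, +11 mm when fully in. Gripped across the pin's y axis with the button in, it is 22 mm wide and centred on the shank. Keep the fingertips above the flange.
- rest: Fixed wooden stand, 66 x 66 mm on an 86 mm square foot, top at 60 mm, with a 26 mm through hole in which the pin hangs. Origin on the bench under the hole.
- housing: Fixed green steel housing; origin on the bench directly below its round floor hole, z up. Spans x -37 to +37 mm (feet with bolts out to +-55 mm, 14 mm high), y -34 to +72 mm, flat top at z = 57 mm. Its top plate is 10 mm thick; below it the steel draw bar (top at z = 46 mm, 10 mm thick) slides along y; below that lies the floor plate, z 25 to 35 mm; the space under it is open.
- slot_mid (a point): Middle of the slot in the housing's top face, at x = 0, y = +22, z = 57 mm of the housing. The slot is 16 mm wide in x and 62 mm long, from y = -9 to +53 mm. Through it the bar's round hole (15.5 mm, on the slot's centre line) is reached. The bar is not measured: its hole's centre starts anywhere from y = +10 to +40 mm.
- floor_hole (a point): Mouth of the round hole, 15.5 mm, in the housing's floor, at x = y = 0, z = 35 mm of the housing. A pin tip on solid bar stops at z = 46 mm; in the bar's hole it sinks to the floor at 35 mm, and can then draw the bar (2.5 N friction, hole free from y = -3 to +44 mm) along the slot until the tip drops in here. The taper finds a hole up to about 1.5 mm out.
- seat (a point): Point on the floor hole's axis at the level of the housing's top face (z = 57 mm), where the pin's origin belongs: flange flat on the top plate, balls clear below the floor.
- pin_tip (a point): Centre of the pin's flat tip, 50 mm below the pin's origin.
- marker: Blue and white marker pen, 135 mm, a bystander; origin at the centre of its underside.
- hex_bolt: Steel hex bolt, 50 mm, a bystander; origin at the centre of its underside.
- safety_glasses: Red-framed safety glasses, 141 mm, a bystander; origin at the centre of their underside.
Mind the look-alikes: they are no part of the job. Leave any turquoise look-alike of the pin alone. Several things have the shape of the housing; the one meant has the colours described above.

How it is judged:
By the outcome, as a careful person would: the job done as asked, in the order asked, and still so for the second after the job is handed in, with the robot touching nothing.
It also fails if it takes over 70 s, if anything falls off the work surface, if the arm or the gripper's body presses on something with over 40 N, if the wrist force passes 120 N, or if a joint passes its speed limit or range.

## Robot

A 7-joint arm with a two-finger parallel gripper is mounted at the origin on a cart in front of the work surface, level with it; the furniture and walls round the work are solid. World frame = base frame: x ahead of the robot, y to its left, z up, the work surface at z = 0. Lengths are in m, angles in rad, forces in N, time in s.
With the tool pointing down it reaches from about 0.4 to 0.85 m from the base axis. Payload 4.5 kg.
Tool frame: the origin (TCP) lies at the very end of the fingers, on their centre line; the grasp point (between the pads) lies 19 mm behind it (r.grip_point_offset is the distance from the TCP to the grasp point, in m); z points along the fingers, y is the line along which they close (so a half turn about z gives the same grasp; the last joint's range is limited). The gripper opens to 88 mm and grips with 3 to 60 N. Pads are 18 mm wide; open, the fingers measure 123 mm over their backs; the gripper's body (75 mm by 187 mm) begins 45 mm behind the grasp point.
Start: joints at [-1.073, 0.689, -0.195, 1.565, 0.157, 0.902, -0.215], TCP at [0.28, 0.559, 0.212] pointing down, gripper open.
Joint ranges: [-3.01, 3.01], [-0.46, 2.08], [-1.47, 1.51], [0.13, 2.56], [-1, 4.14], [0.04, 2.09], [-2.66, 2.66]. Speed limits (rad/s): [2.57, 2.57, 3.14, 3.14, 3.14, 3.14, 3.14].

## Interface

Orientations are given as a unit quaternion [x, y, z, w].
In Python, from plant import r gives the robot as it stands.
- The arm moves only by the tool carry_out, never from a script. Its argument "rows" is a list of rows, each a list of 3 entries, a list of its own where there are three numbers: the shift along the tool's x, y, z in cm, then the turn, a rotation vector about the tool's x, y, z in degrees, then the closure, from 0 (fully open) to 1 (shut). A call has 1 to 12 rows; each row is the pose to reach, as a shift and turn from the pose commanded when the call began, along the tool's axes at that moment; what a row does not reach only later rows make up. A row lasts 1/10 s, in which the tool goes at most 50 mm and 8.59 degrees, less where a joint would pass 70% of its speed; a pose out of reach is approached as far as the arm can. A call with a gripper value outside its range is refused whole. The fingers move at their own pace and stop on an object; "newtons" is the grip in N (left out, the last holds). Time passes only in rows, so rows that repeat a pose let the fingers close. It gives the time, the measured TCP pose, the force, the opening and the grip force at its end, in the units of the state.
- r.get_state(): the state, without advancing time (a new reading comes with each control period).
- r.snapshot(name): name is "scene" or "top"; returns a dict with "image" (400x640x3 uint8, red, green, blue), "fx", "fy", "cx", "cy" (pixels), "dist_coeffs" ([k1, k2, p1, p2, k3] as OpenCV has them; the pictures are not rectified), "pose" (4x4, takes a point from camera to world coordinates). Camera axes: x right, y up, looking along -z (the intrinsics and any distortion apply to the point x, -y, -z); pixel columns grow to the right and rows downward; lengths in m; the calibration is good to about 2 mm. A picture is of the moment at which its call begins. There is no depth.
- r.finish_job(): hands the job in; it is judged then, once.
The state is a dict: "clock": time; "q": joint angles; "qd": joint speeds; "joint_torque": joint torques, N m; "tool_pos": TCP position; "eef_rot": TCP orientation; "contact_force": force on the tool from outside, world axes, zero at the start; "moment": the same for the moment, N m; "opening": opening from 0.0 (shut) to 1.0 (fully open); "finger_force": force on a finger pad.
Only numpy, scipy, OpenCV 4.12 (cv2) and the standard library are available. Lean on these libraries where they do the work, as an engineer would, in place of code of your own. Each camera call takes 0.05 s, during which the arm holds its last target. There are 200 camera calls.

## Working session

There is one attempt and no reset: what is moved stays moved. The work goes in short steps, Python scripts to look and compute and a tool call to move; the robot and the scene stay as the last step left them, time stands still between calls to the robot, and variables do not carry over. Pictures are saved under pics/ and viewed, at most 10 in all, crops included, and the job is handed in when it is done.

Besides the shell and the picture viewer there is one more tool, called after "Request:" as a command line: name --argument value ..., lists and objects as JSON in quotes. carry_out: Moves the arm, as the interface text tells. Its arguments: {"type":"object","properties":{"rows":{"type":"array"},"newtons":{"type":"number"}},"required":["rows"]}

```bash
mkdir -p pics; ls
cat > h.py <<'E'
import numpy as np, cv2
from plant import r
from scipy.spatial.transform import Rotation as R
def ray(s,uv):
    K=np.array([[s["fx"],0,s["cx"]],[0,s["fy"],s["cy"]],[0,0,1.]])
    p=cv2.undistortPoints(np.array([[uv]],float),K,np.array(s["dist_coeffs"],float))[0,0]
    T=np.array(s["pose"]); d=T[:3,:3]@np.array([p[0],-p[1],-1]); return T[:3,3],d
def onz(s,uv,z):
    o,d=ray(s,uv); return o+d*(z-o[2])/d[2]
E
python3 - <<'E'
from h import *
import pickle
for n in ("scene","top"):
    s=r.snapshot(n); pickle.dump(s,open(n+".pkl","wb")); cv2.imwrite(f"pics/{n}0.png",s["image"][:,:,::-1])
    print(n,np.round(s["pose"],3).tolist(),s["fx"])
print(r.get_state())
E
```

```text
pics
scene [[0.648, 0.346, -0.679, -0.042], [-0.762, 0.3, -0.574, -0.512], [0.005, 0.889, 0.458, 0.52], [0.0, 0.0, 0.0, 1.0]] 437.2018083918904
top [[-0.003, 0.985, -0.17, 0.404], [-1.0, -0.006, -0.019, 0.047], [-0.02, 0.17, 0.985, 1.332], [0.0, 0.0, 0.0, 1.0]] 429.29161089813056
{'clock': 0.1, 'q': array([-1.07320744,  0.68989385, -0.19451834,  1.56620212,  0.1572962 ,
        0.90249365, -0.21510964]), 'qd': array([-0.00179112, -0.0022688 , -0.0003467 , -0.00399508,  0.00039164,
        0.00033218, -0.00036809]), 'joint_torque': array([-3.70490772e-03, -5.28497958e+01, -1.27176661e+00, -1.53834647e+01,
       -5.25731337e-02,  2.00584574e-03,  3.80967560e-05]), 'tool_pos': array([0.27936444, 0.55843019, 0.21160423]), 'eef_rot': array([ 2.29793219e-01,  9.73239144e-01, -7.93162937e-04, -1.28835472e-04]), 'contact_force': array([-0.1631545 ,  0.37474819, -0.06214787]), 'moment': array([-0.00301195, -0.07492227, -0.06273232]), 'finger_force': 0.0, 'opening': 1.0018965841951561}
```

View pics/scene0.png

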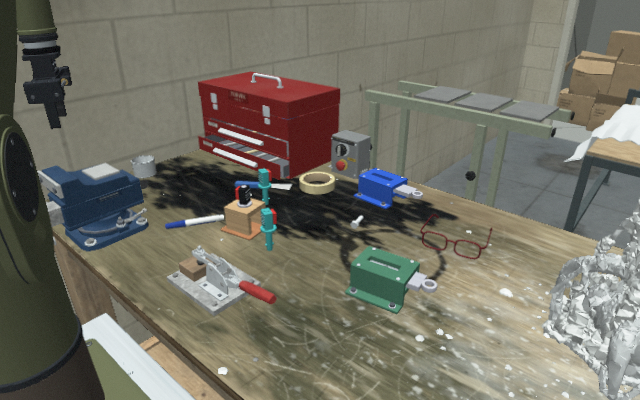

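View pics/top0.png

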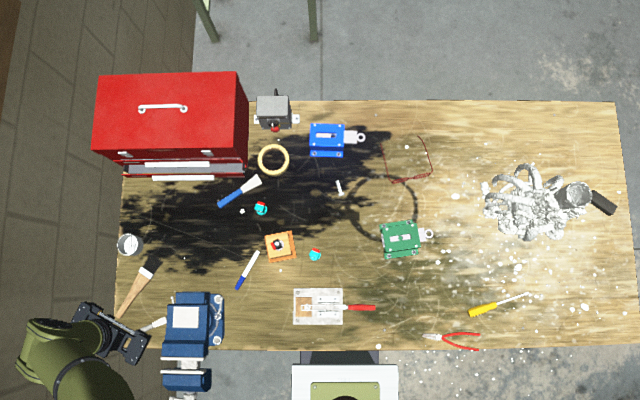

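The scene view shows the rest with the pin at about (244,205), with turquoise pins at (264,185) and (269,228), and the green housing at (385,275). In the top view the pin is at (279,244), the housing at (402,238), and the turquoise pins at (261,209) and (315,255). I'll enlarge these.

Run:
```python
import pickle,cv2,numpy as np
S=pickle.load(open("scene.pkl","rb"))["image"][:,:,::-1];T=pickle.load(open("top.pkl","rb"))["image"][:,:,::-1]
f=lambda im,x,y,w,h:cv2.resize(im[y:y+h,x:x+w],(400,300),interpolation=cv2.INTER_CUBIC)
cv2.imwrite("pics/c.png",np.vstack([np.hstack([f(T,375,213,64,48),f(T,248,222,64,48)]),np.hstack([f(S,340,240,100,75),f(S,215,165,80,60)])]))
```

```text
(no output)
```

View pics/c.png

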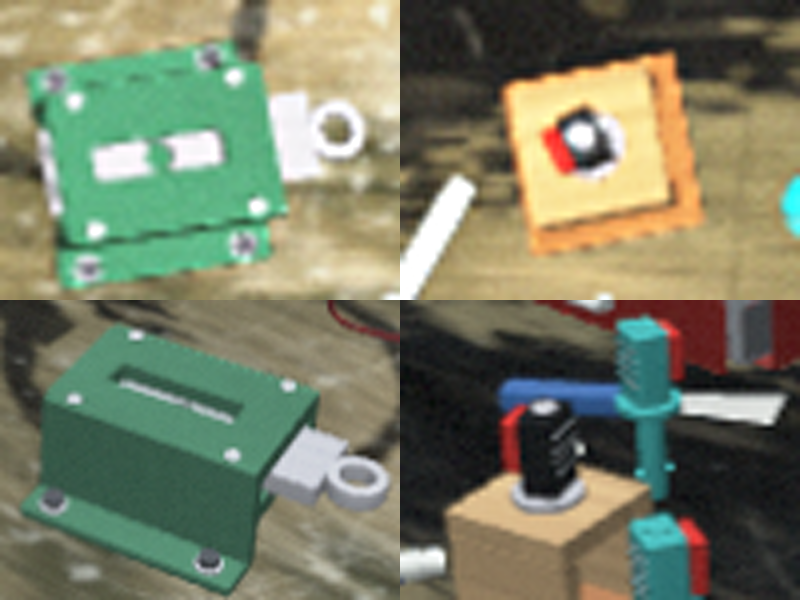

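The crops show the bar's hole near mid-slot, at about (400.6,237.8) in the top view. The larger slot margin is on the ring side, so housing −y points to the right (world −y). The pin's red button faces left in the top view (world +y). Its top disc is at about (276.8,243.3) in the top view and (244,186.6) in the scene view.

```bash
cat > meas.py <<'E'
from h import *
import pickle
S=pickle.load(open("scene.pkl","rb"));T=pickle.load(open("top.pkl","rb"))
def tri(a,b):
    (o1,d1),(o2,d2)=ray(T,a),ray(S,b); A=np.stack([d1,-d2],1); k=np.linalg.lstsq(A,o2-o1,rcond=None)[0]
    p,q=o1+k[0]*d1,o2+k[1]*d2; return (p+q)/2,np.linalg.norm(p-q)
print("pin top",tri((276.8,243.3),(244,186.6)), "top-ray@.105",onz(T,(276.8,243.3),.105))
def up(s,x,y,w,h,k=8): return cv2.resize(s["image"][y:y+h,x:x+w],None,fx=k,fy=k,interpolation=cv2.INTER_CUBIC)
def full(p,x,y,k=8): return ((np.array(p)+.5)/k-.5)+[x,y]
def blob(m):
    c,_=cv2.findContours(m.astype(np.uint8),cv2.RETR_EXTERNAL,cv2.CHAIN_APPROX_NONE); return max(c,key=cv2.contourArea)
# red button & grip (top)
x,y=248,222; im=up(T,x,y,64,48); hsv=cv2.cvtColor(im,cv2.COLOR_RGB2HSV); H,Sa,V=cv2.split(hsv)
c=blob(((H<6)|(H>172))&(Sa>170)&(V>100)); red=full(c[:,0].mean(0),x,y); print("red px",red,onz(T,red,.088))
b=blob((V<60)&(np.indices(V.shape)[1]>100)&(np.indices(V.shape)[1]<240)&(np.indices(V.shape)[0]>60)&(np.indices(V.shape)[0]<190)); print("grip",full(cv2.minAreaRect(b)[0],x,y),cv2.minAreaRect(b),onz(T,full(cv2.minAreaRect(b)[0],x,y),.1))
tan=blob((H>10)&(H<25)&(Sa>60)&(Sa<170)&(V>180)); q=cv2.minAreaRect(tan); print("rest rect",q)
P=np.array([onz(T,full(p,x,y),.06)[:2] for p in cv2.boxPoints(q)]); print(P,P.mean(0),np.linalg.norm(np.diff(P,axis=0),axis=1))
# housing
x,y=375,213; im=up(T,x,y,64,48); H,Sa,V=cv2.split(cv2.cvtColor(im,cv2.COLOR_RGB2HSV))
g=np.zeros(V.shape,bool); g[125//8*6:,:]=0
sl=(Sa<70)&(V>150); n,l,st,ce=cv2.connectedComponentsWithStats(sl.astype(np.uint8))
for i in range(1,n):
    if st[i,4]>60: print(i,st[i],full(ce[i],x,y),onz(T,full(ce[i],x,y),.046).round(4))
E
python3 meas.py
```

```text
pin top (array([0.50863455, 0.19389788, 0.10383998]), np.float64(0.003722077607545921)) top-ray@.105 [0.50707709 0.19491257 0.105     ]
red px [273.00246063 245.53395669] [0.50204603 0.20795514 0.088     ]
grip [268.8125 234.75  ] ((170.0, 105.5), (89.0, 138.0), 90.0) [0.53229332 0.21901134 0.1       ]
rest rect ((290.9999694824219, 226.49996948242188), (439.99993896484375, 312.99993896484375), -0.0)
[[0.4337981  0.25972155]
 [0.54992466 0.26203509]
 [0.5492192  0.09733127]
 [0.43359823 0.09730357]] [0.49163505 0.17909787] [0.11614959 0.16470533 0.11562098]
1 [130   0  34  28 349] [392.62911891 214.19323066] [ 0.5984 -0.1479  0.046 ]
2 [291   0  16  10 130] [411.91538462 213.03942308] [ 0.6016 -0.2066  0.046 ]
3 [470   0  31  41 927] [435.40783441 214.73091963] [ 0.5959 -0.2779  0.046 ]
4 [377   7  32  28 624] [423.68990385 215.20032051] [ 0.5947 -0.2421  0.046 ]
5 [337  10  37  35 662] [418.75566465 216.04531722] [ 0.5922 -0.227   0.046 ]
7 [ 249   12   57   80 1151] [408.52394657 220.15253041] [ 0.5799 -0.1955  0.046 ]
8 [ 72  14  44  20 612] [385.96058007 215.50061275] [ 0.5946 -0
[... 1573 characters left out ...]
[378.74362245 247.64668367] [ 0.4976 -0.1033  0.046 ]
43 [341 279  24  34 196] [418.15943878 249.125     ] [ 0.4923 -0.2213  0.046 ]
44 [110 283  27  25 534] [389.8696161  249.39676966] [ 0.4921 -0.1365  0.046 ]
45 [352 287  16  15 157] [419.46218153 249.24323248] [ 0.4919 -0.2252  0.046 ]
46 [ 293  296   88   78 3226] [415.82288438 255.2265964 ] [ 0.4742 -0.2136  0.046 ]
47 [ 367  299  145   85 6616] [429.237039   255.93653643] [ 0.4717 -0.2537  0.046 ]
48 [  90  325   51   59 1491] [388.76454561 256.74056841] [ 0.4703 -0.1326  0.046 ]
49 [255 338  32  10 164] [408.65929878 255.39329268] [ 0.4739 -0.1921  0.046 ]
51 [ 48 359  33  18 433] [382.58472864 258.52352771] [ 0.4652 -0.114   0.046 ]
```

```bash
cat > m2.py <<'E'
from h import *
import pickle
T=pickle.load(open("top.pkl","rb"));S=pickle.load(open("scene.pkl","rb"))
rv={k:onz(T,p,.058) for k,p in dict(a=(411.99,224.88),b=(415.79,245.44),c=(389.87,249.40)).items()}
ex=rv['a']-rv['b'];ey=rv['c']-rv['b'];cen=(rv['a']+rv['c'])/2
print("rivets",np.linalg.norm(ex),np.linalg.norm(ey),"yaw from x",np.degrees(np.arctan2(ex[1],ex[0])),"from y",np.degrees(np.arctan2(-ey[0],ey[1])),cen)
x,y=375,213;k=8
im=cv2.resize(T["image"][y:y+48,x:x+64],None,fx=k,fy=k,interpolation=cv2.INTER_CUBIC)
m=np.zeros(im.shape[:2],np.uint8);cv2.fillPoly(m,[np.array([[100,160],[300,140],[310,230],[105,245]])],1)
sl=((im.min(2)>135)&(m>0)).astype(np.uint8)
c=[c for c in cv2.findContours(sl,0,1)[0] if cv2.contourArea(c)>800]
q=cv2.minAreaRect(np.vstack(c));print(q)
f=lambda p:(np.array(p)+.5)/k-.5+[x,y]
B=cv2.boxPoints(q);B=B[np.argsort(B[:,0])];L=f(B[:2].mean(0));Rr=f(B[2:].mean(0));
l=onz(T,L,.057);rr=onz(T,Rr,.047);d=l-rr;print("slot",l,rr,np.linalg.norm(d[:2]),(l+rr)/2,"yaw",np.degrees(np.arctan2(-d[0],d[1])))
# profile along slot axis
u=[np.r_[(B[:2].mean(0)*(1-t)+B[2:].mean(0)*t)] for t in np.linspace(-.1,1.1,61)]
for t,p in zip(np.linspace(-.1,1.1,61),u):
    if .3<t<.75: print(round(t,2),im[int(p[1])-5:int(p[1])+6,int(p[0])].mean(0).astype(int), onz(T,f(p),.046)[:2].round(4))
for s,(x,y) in ((T,(265,232)),(S,(225,175))):
    im=cv2.resize(s["image"][y:y+30,x:x+40],None,fx=k,fy=k,interpolation=cv2.INTER_CUBIC);h=cv2.cvtColor(im,cv2.COLOR_RGB2HSV)
    rd=(((h[...,0]<5)|(h[...,0]>172))&(h[...,1]>150)&(h[...,2]>90)).astype(np.uint8)
    cc=max(cv2.findContours(rd,0,1)[0],key=cv2.contourArea);qq=cv2.minAreaRect(cc);print("red",f(qq[0]),qq[1:],f(qq[0]) is None)
    if s is T:
        bp=np.array([onz(T,f(p),.101)[:2] for p in cv2.boxPoints(qq)]);print(bp.round(4),bp.mean(0))
        bl=((im.max(2)<90)).astype(np.uint8)
        for c in cv2.findContours(bl,0,1)[0]:
            if cv2.contourArea(c)>500:
                z=cv2.minAreaRect(c);print("blk",f(z[0]),z[1:],onz(T,f(z[0]),.1))
E
python3 m2.py
```

```text
rivets 0.06215730330151632 0.07815750130212377 yaw from x 8.374795167015877 from y 8.200657641346337 [ 0.52763162 -0.16890843  0.058     ]
((200.71939086914062, 198.48756408691406), (52.42863464355469, 170.68569946289062), 81.79278564453125)
slot [ 0.52257453 -0.13346218  0.057     ] [ 0.53221543 -0.19863029  0.047     ] 0.06587737702580722 [ 0.52739498 -0.16604624  0.052     ] yaw 8.41523782721278
0.3 [248 246 249] [ 0.5262 -0.1541]
0.32 [250 246 250] [ 0.5264 -0.1554]
0.34 [250 246 250] [ 0.5266 -0.1567]
0.36 [251 246 251] [ 0.5267 -0.158 ]
0.38 [235 238 239] [ 0.5269 -0.1592]
0.4 [212 228 222] [ 0.5271 -0.1605]
0.42 [170 211 191] [ 0.5273 -0.1618]
0.44 [136 198 164] [ 0.5274 -0.1631]
0.46 [111 188 144] [ 0.5276 -0.1643]
0.48 [ 83 177 123] [ 0.5278 -0.1656]
0.5 [ 80 177 122] [ 0.528  -0.1669]
0.52 [ 82 178 125] [ 0.5281 -0.1682]
0.54 [ 81 177 123] [ 0.5283 -0.1694]
0.56 [ 84 175 124] [ 0.5285 -0.1707]
0.58 [103 167 133] [ 0.5287 -0.172 ]
0.6 [118 161 140] [ 0.5288 -0.1733]
0.62 [155 172 167] [ 0.529  -0.1745]
0.64 [205 205 209] [ 0.5292 -0.1758]
0.66 [238 232 238] [ 0.5294 -0.1771]
0.68 [255 247 254] [ 0.5295 -0.1784]
0.7 [250 246 251] [ 0.5297 -0.1796]
0.72 [250 247 251] [ 0.5299 -0.1809]
0.74 [248 247 250] [ 0.5301 -0.1822]
red [273.1958313  245.71230888] ((56.81026077270508, 22.007762908935547), 62.90445327758789) False
[[0.5078 0.214 ]
 [0.5114 0.207 ]
 [0.4932 0.1974]
 [0.4896 0.2044]] [0.50051453 0.20571347]
blk [278.12181377 246.00885391] ((33.691192626953125, 45.61351013183594), 64.79887390136719) [0.49968971 0.1916004  0.1       ]
blk [298.1875 234.    ] ((39.0, 100.0), 90.0) [0.53413081 0.13397914 0.1       ]
blk [272.125  233.0625] ((24.0, 121.0), 90.0) [0.53715577 0.20946958 0.1       ]
red [236.66578197 192.12533569] ((38.859432220458984, 104.57939910888672), 5.8263421058654785) False
```

```bash
cat >> h.py <<'E'
def go(p,yaw_y):
    """shift (cm) and z turn (deg) from the measured pose to TCP p with tool y at world angle yaw_y (mod 180), tool down"""
    s=r.get_state(); M=R.from_quat(s["eef_rot"])
    yd=np.radians(yaw_y); best=None
    for a in (yd,yd+np.pi):
        y=np.array([np.cos(a),np.sin(a),0]);z=np.array([0,0,-1.]);G=R.from_matrix(np.stack([np.cross(y,z),y,z],1))
        v=np.degrees((M.inv()*G).as_rotvec())
        if best is None or np.linalg.norm(v)<np.linalg.norm(best): best=v
    print("t",round(s["clock"],2),"pos",s["tool_pos"].round(4),"F",s["contact_force"].round(1),"M",s["moment"].round(2),"open",round(s["opening"],3),"ff",round(s["finger_force"],1))
    print("shift cm",(M.inv().apply(np.array(p)-s["tool_pos"])*100).round(2),"turn",best.round(2))
E
python3 -c "
from h import *
go([.5072,.1943,.20],118)"
```

```text
t 0.1 pos [0.2794 0.5584 0.2116] F [-0.2  0.4 -0.1] M [-0.   -0.07 -0.06] open 1.002 ff 0.0
shift cm [-36.66 -22.37   1.2 ] turn [-9.000e-02 -4.000e-02 -5.457e+01]
```

Request:
carry_out --rows '[[[-4,-2.4,0],[0,0,-7],0.3],[[-8,-4.8,0.2],[0,0,-14],0.3],[[-12,-7.2,0.4],[0,0,-21],0.3],[[-16,-9.6,0.6],[0,0,-28],0.3],[[-20,-12,0.8],[0,0,-35],0.3],[[-24,-14.5,1],[0,0,-42],0.3],[[-28,-17,1.2],[0,0,-49],0.3],[[-32,-19.5,1.2],[0,0,-54.6],0.3],[[-35,-21.4,1.2],[0,0,-54.6],0.3],[[-36.6,-22.4,1.2],[0,0,-54.6],0.3],[[-36.6,-22.4,1.2],[0,0,-54.6],0.3],[[-36.6,-22.4,1.2],[0,0,-54.6],0.3]]'

```text
clock: 1.3
tool_pos: [0.5061, 0.1958, 0.2002]
eef_rot: [-0.242, 0.97, 0.001, -0.0]
contact_force: [-1.2, 0.6, 0.1]
opening: 0.699
finger_force: 0.0
```

Run:
```python
from h import *
import pickle
go([.5072,.1943,.10],118)
for n in ("scene","top"):
    s=r.snapshot(n); pickle.dump(s,open(n+"1.pkl","wb"))
    x,y=(205,120) if n=="scene" else (230,200)
    cv2.imwrite(f"pics/{n}1.png",cv2.resize(s["image"][y:y+90,x:x+120,::-1],None,fx=6,fy=6,interpolation=cv2.INTER_CUBIC))
```

```text
t 1.3 pos [0.5061 0.1958 0.2002] F [-1.2  0.6  0.1] M [ 0.1  -0.04 -0.02] open 0.699 ff 0.0
shift cm [-0.03 -0.19 10.02] turn [ 0.07 -0.01  0.04]
```

View pics/scene1.png

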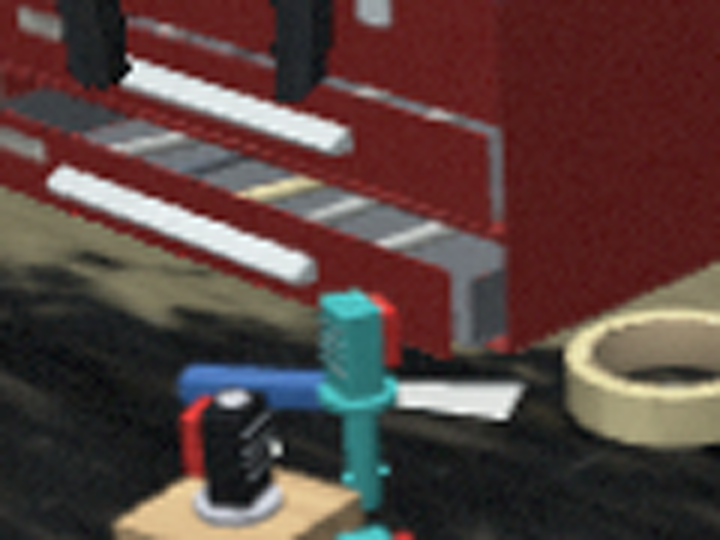

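The fingers straddle the pin (tips at crop (90,85) and (300,95), pin at (235,400)). I'll go down.

Request:
carry_out --rows '[[[0,-0.1,2.5],[0,0,0],0.3],[[0,-0.1,5],[0,0,0],0.3],[[0,-0.1,7.5],[0,0,0],0.3],[[0,-0.1,8],[0,0,0],0.3],[[0,-0.1,8],[0,0,0],0.3]]'

```text
clock: 1.9
tool_pos: [0.5062, 0.1953, 0.12]
eef_rot: [-0.243, 0.97, 0.0, -0.001]
contact_force: [0.4, -1.0, 0.6]
opening: 0.701
finger_force: 0.0
```

Run:
```python
from h import *
import pickle
go([.5072,.1943,.07],118)
A=[]
for n in ("scene","top"):
    s=r.snapshot(n); pickle.dump(s,open(n+"2.pkl","wb"))
    x,y=(205,150) if n=="scene" else (250,220)
    A.append(cv2.resize(s["image"][y:y+60,x:x+60,::-1],(400,400),interpolation=cv2.INTER_CUBIC))
cv2.imwrite("pics/d.png",np.hstack(A))
```

```text
t 1.9 pos [0.5062 0.1953 0.12  ] F [ 0.4 -1.   0.6] M [ 0.04  0.02 -0.04] open 0.701 ff 0.0
shift cm [-0.05 -0.14  5.  ] turn [ 0.04 -0.08  0.17]
```

View pics/d.png

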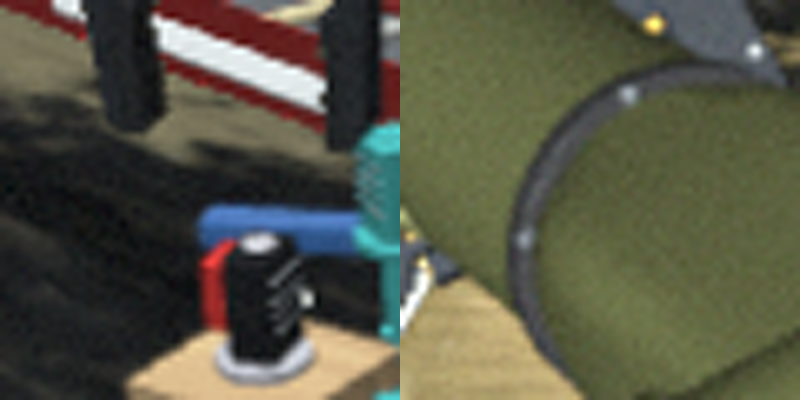

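The left crop shows the fingers centred above the pin (pin top at (260,245)). The arm blocks the top camera. I'll go down to the grip height and close.

Request:
carry_out --rows '[[[-0.05,-0.15,1.5],[0,0,0],0.3],[[-0.05,-0.15,3],[0,0,0],0.3],[[-0.05,-0.15,4.2],[0,0,0],0.3],[[-0.05,-0.15,5],[0,0,0],0.3],[[-0.05,-0.15,5],[0,0,0],0.3]]'

```text
clock: 2.5
tool_pos: [0.508, 0.193, 0.0699]
eef_rot: [-0.242, 0.97, -0.0, -0.0]
contact_force: [-0.1, 0.1, 0.2]
opening: 0.701
finger_force: 0.0
```

Request:
carry_out --rows '[[[0,0,0],[0,0,0],0.6],[[0,0,0],[0,0,0],0.7],[[0,0,0],[0,0,0],0.9],[[0,0,0],[0,0,0],0.9],[[0,0,0],[0,0,0],0.9],[[0,0,0],[0,0,0],0.9]]' --newtons 28

```text
clock: 3.1
tool_pos: [0.5087, 0.1929, 0.0706]
eef_rot: [-0.242, 0.97, -0.0, 0.0]
contact_force: [-0.3, 0.0, 2.2]
opening: 0.233
finger_force: 27.9
```

Run:
```python
from h import *
go([.5072,.1943,.20],118)
s=r.get_state(); print(s["opening"]*88)
s=r.snapshot("scene"); x,y=205,150
cv2.imwrite("pics/e.png",cv2.resize(s["image"][y:y+75,x:x+100,::-1],None,fx=6,fy=6,interpolation=cv2.INTER_CUBIC))
```

```text
t 3.1 pos [0.5087 0.1929 0.0706] F [-0.3  0.   2.2] M [0.03 0.   0.03] open 0.233 ff 27.9
shift cm [  0.06   0.19 -12.94] turn [-0.02  0.04  0.02]
20.516133850359168
```

View pics/e.png

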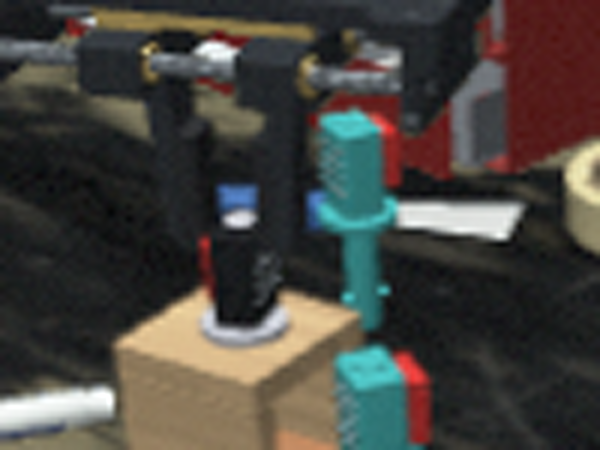

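```bash
cat >> h.py <<'E'
def proj(s,P):
    T=np.linalg.inv(np.array(s["pose"])); p=T[:3,:3]@np.array(P)+T[:3,3]
    K=np.array([[s["fx"],0,s["cx"]],[0,s["fy"],s["cy"]],[0,0,1.]])
    return cv2.projectPoints(np.array([[p[0],-p[1],-p[2]]]),np.zeros(3),np.zeros(3),K,np.array(s["dist_coeffs"],float))[0][0,0]
E
python3 - <<'E'
from h import *
import pickle
s=pickle.load(open("scene2.pkl","rb"));st=r.get_state();M=R.from_quat(st["eef_rot"])
f=lambda P:((proj(s,P)-[205,150]+.5)*6-.5).round(0)
for sy in(-1,1):
  for sx in(-1,1): print("tip corner in",sx,sy,f(st["tool_pos"]+M.apply([sx*.009,sy*.011,0])), "out", f(st["tool_pos"]+M.apply([sx*.009,sy*.025,0])))
c=st["tool_pos"].copy();c[2]=.06;print("axis base",f(c));c[2]=.105;print("axis top",f(c))
E
```

```text
tip corner in -1 -1 [276. 296.] out [311. 299.]
tip corner in 1 -1 [259. 317.] out [294. 321.]
tip corner in -1 1 [222. 290.] out [188. 286.]
tip corner in 1 1 [204. 311.] out [169. 307.]
axis base [243. 328.]
axis top [233. 220.]
```

The predicted axis (base (243,328), top (233,220)) matches the view, where the flange is at (245,322) and the pin top at (238,217). The opening and force also fit a closed grip, so I'll lift.

Request:
carry_out --rows '[[[0,0,-1],[0,0,0],0.9],[[0,0,-3],[0,0,0],0.9],[[0,0,-6],[0,0,0],0.9],[[0,0,-9],[0,0,0],0.9],[[0,0,-12],[0,0,0],0.9],[[0,0,-13],[0,0,0],0.9],[[0,0,-13],[0,0,0],0.9]]'

```text
clock: 3.85
tool_pos: [0.509, 0.1931, 0.2015]
eef_rot: [-0.242, 0.97, 0.0, 0.001]
contact_force: [0.2, -0.1, -1.8]
opening: 0.237
finger_force: 27.9
```

Run:
```python
from h import *
import pickle
go([.5072,.1943,.20],118)
s=r.snapshot("scene"); pickle.dump(s,open("scene3.pkl","wb"));x,y=195,90
im=cv2.resize(s["image"][y:y+90,x:x+80,::-1],None,fx=6,fy=6,interpolation=cv2.INTER_CUBIC)
cv2.imwrite("pics/f.png",(255*(im/255.)**.6).astype(np.uint8))
st=r.get_state();c=st["tool_pos"].copy();
for dz in(-.009,-.059,.036): print(((proj(s,c+[0,0,dz])-[x,y]+.5)*6-.5).round())
```

```text
t 3.85 pos [0.509  0.1931 0.2015] F [ 0.2 -0.1 -1.8] M [ 0.08 -0.03  0.03] open 0.237 ff 27.9
shift cm [0.1  0.19 0.15] turn [-0.02  0.15  0.  ]
[274. 362.]
[285. 491.]
[263. 240.]
```

View pics/f.png

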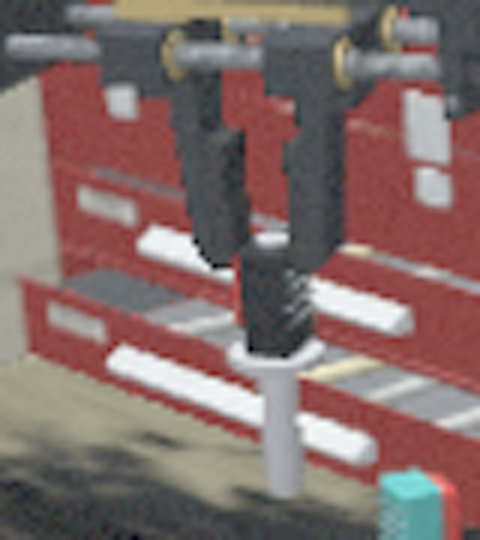

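Run:
```python
from h import *
import pickle
print("gpo",r.grip_point_offset)
S=pickle.load(open("scene.pkl","rb"));T=pickle.load(open("top.pkl","rb"))
for n,s in(("S",S),("T",T)):
  for sy in (-.044,.044): print(n,proj(s,np.array([.2794,.5584,.2116])+sy*np.array([.447,.894,0])))
s=pickle.load(open("scene1.pkl","rb"))
for sy in (-.031,0,.031): print("1",proj(s,np.array([.5061,.1958,.2002])+sy*np.array([-.469,.883,0])), ((proj(s,np.array([.5061,.1958,.2002])+sy*np.array([-.469,.883,0]))-[205,120]+.5)*6).round())
print([k for k in dir(r) if k[0]!='_'])
```

```text
gpo 0.0187
S [ 58.49922098 138.1753052 ]
S [ 62.97540361 127.04098108]
T [146.60956093 335.11260837]
T [118.42595763 319.0993873 ]
1 [251.78037458 146.89236394] [284. 164.]
1 [238.06584671 145.7875795 ] [201. 158.]
1 [224.56421258 144.70732822] [120. 151.]
['Unreachable', 'finish_job', 'get_state', 'grip_point_offset', 'snapshot']
```

Gripped at the stated TCP, the fingertips visibly end at about pin z 33 mm (crop y≈268, flange at y≈352). Only the top of the grip is held, which is weak against side load. I'll put the pin back in the rest and grip about 20 mm deeper, feeling for contact on the way down.

Request:
carry_out --rows '[[[0,0,3],[0,0,0],0.9],[[0,0,6],[0,0,0],0.9],[[0,0,9],[0,0,0],0.9],[[0,0,11.5],[0,0,0],0.9],[[0,0,12.5],[0,0,0],0.9],[[0,0,12.9],[0,0,0],0.9],[[0,0,13],[0,0,0],0.9],[[0,0,13],[0,0,0],0.9]]'

```text
clock: 4.7
tool_pos: [0.5073, 0.1928, 0.0705]
eef_rot: [-0.242, 0.97, -0.0, -0.001]
contact_force: [-0.3, -0.9, -1.9]
opening: 0.234
finger_force: 27.9
```

Request:
carry_out --rows '[[[0,0,0],[0,0,0],0.6],[[0,0,0],[0,0,0],0.4],[[0,0,0],[0,0,0],0.4],[[0,0,0.3],[0,0,0],0.4],[[0,0,0.6],[0,0,0],0.4],[[0,0,0.6],[0,0,0],0.4]]'

```text
clock: 5.3
tool_pos: [0.5081, 0.1928, 0.0638]
eef_rot: [-0.242, 0.97, -0.0, -0.0]
contact_force: [0.8, -0.5, 0.0]
opening: 0.603
finger_force: 0.0
```

Request:
carry_out --rows '[[[0,0,0.2],[0,0,0],0.4],[[0,0,0.4],[0,0,0],0.4],[[0,0,0.5],[0,0,0],0.4],[[0,0,0.6],[0,0,0],0.4]]'

```text
clock: 5.7
tool_pos: [0.5083, 0.193, 0.0582]
eef_rot: [-0.242, 0.97, 0.0, -0.0]
contact_force: [0.1, -0.6, -0.4]
opening: 0.6
finger_force: 0.0
```

There is no contact with the TCP reading 0.058, below the rest's top, so the fingers really are shorter than stated. I'll continue down.

Request:
carry_out --rows '[[[0,0,0.2],[0,0,0],0.4],[[0,0,0.4],[0,0,0],0.4],[[0,0,0.6],[0,0,0],0.4],[[0,0,0.8],[0,0,0],0.4],[[0,0,0.8],[0,0,0],0.4]]'

```text
clock: 6.2
tool_pos: [0.5082, 0.1929, 0.05]
eef_rot: [-0.242, 0.97, -0.0, -0.0]
contact_force: [0.3, 0.4, 1.0]
opening: 0.597
finger_force: 0.0
```

Run:
```python
from h import *
import pickle
go([.5072,.1943,.20],118)
s=r.snapshot("scene"); pickle.dump(s,open("scene4.pkl","wb"));x,y=205,140
im=cv2.resize(s["image"][y:y+85,x:x+90,::-1],None,fx=6,fy=6,interpolation=cv2.INTER_CUBIC)
cv2.imwrite("pics/g.png",(255*(im/255.)**.45).astype(np.uint8))
```

```text
t 6.2 pos [0.5082 0.1929 0.05  ] F [0.3 0.4 1. ] M [ 0.12  0.03 -0.  ] open 0.597 ff 0.0
shift cm [  0.03   0.17 -15.  ] turn [ 0.   -0.03  0.03]
```

View pics/g.png

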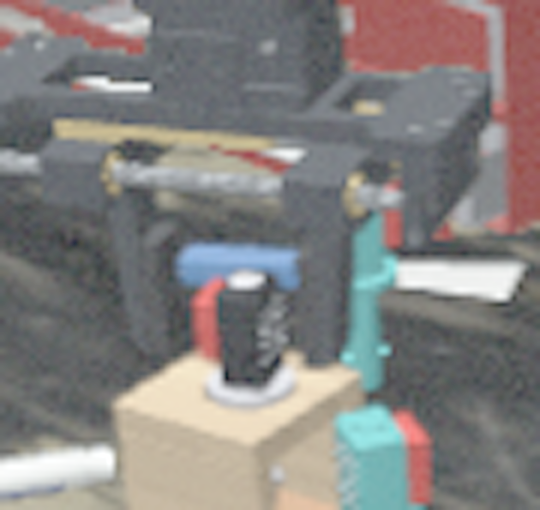

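The fingertips are now at crop (150,355) and (320,360), straddling the grip at about 11 mm above the flange's underside, and clear of the turquoise pins. I'll close and lift.

Request:
carry_out --rows '[[[0,0,0],[0,0,0],0.6],[[0,0,0],[0,0,0],0.7],[[0,0,0],[0,0,0],0.9],[[0,0,0],[0,0,0],0.9],[[0,0,0],[0,0,0],0.9]]' --newtons 30

```text
clock: 6.75
tool_pos: [0.5085, 0.1928, 0.0505]
eef_rot: [-0.242, 0.97, -0.0, 0.0]
contact_force: [-0.7, -0.1, 1.1]
opening: 0.235
finger_force: 30.0
```

Request:
carry_out --rows '[[[0,0,-1],[0,0,0],0.9],[[0,0,-3],[0,0,0],0.9],[[0,0,-6],[0,0,0],0.9],[[0,0,-9],[0,0,0],0.9],[[0,0,-12],[0,0,0],0.9],[[0,0,-14],[0,0,0],0.9],[[0,0,-14],[0,0,0],0.9]]'

```text
clock: 7.45
tool_pos: [0.5097, 0.194, 0.1932]
eef_rot: [-0.242, 0.97, 0.001, 0.003]
contact_force: [-0.3, -0.5, -1.5]
opening: 0.24
finger_force: 30.0
```

Run:
```python
from h import *
import pickle
go([.5276,-.1688,.19],118)
s=r.snapshot("scene"); pickle.dump(s,open("scene5.pkl","wb"));x,y=195,90
im=cv2.resize(s["image"][y:y+90,x:x+80,::-1],None,fx=6,fy=6,interpolation=cv2.INTER_CUBIC)
st=r.get_state();c=st["tool_pos"].copy();
for dz in(.01,-.04,.055): print(((proj(s,c+[0,0,dz])-[x,y]+.5)*6-.5).round())
# light grey shank: columns & lowest row
h=cv2.cvtColor(im,cv2.COLOR_BGR2HSV); m=((h[...,1]<45)&(h[...,2]>90)).astype(np.uint8)
n,l,stt,ce=cv2.connectedComponentsWithStats(m)
print([ (a.tolist(),b.round().tolist()) for a,b in zip(stt,ce) if a[4]>800 and 180<b[0]<380][1:])
cv2.imwrite("pics/h.png",(255*(im/255.)**.6).astype(np.uint8))
```

```text
t 7.45 pos [0.5097 0.194  0.1932] F [-0.3 -0.5 -1.5] M [ 0.09  0.   -0.  ] open 0.24 ff 30.0
shift cm [ 15.47 -32.87   0.23] turn [0.   0.33 0.02]
[271. 334.]
[283. 464.]
[261. 211.]
[([174, 67, 81, 20, 1198], [214.0, 76.0]), ([107, 282, 305, 187, 20550], [269.0, 369.0])]
```

View pics/h.png

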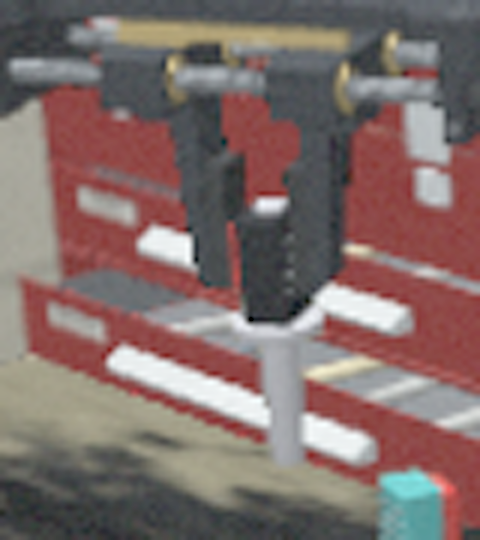

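The pin is held upright and deeper, with fingertips at y≈285, flange at y≈322, shank tip at (285,464) as predicted, and the button pressed. I'll carry it over the slot above the bar's hole, aligned to the housing.

Request:
carry_out --rows '[[[0.9,-1.8,0],[0,0,2],0.9],[[2.5,-5.3,0],[0,0,5],0.9],[[4.2,-9,0],[0,0,8],0.9],[[5.9,-12.5,0],[0,0,11],0.9],[[7.6,-16.1,0],[0,0,14],0.9],[[9.3,-19.8,0],[0,0,17],0.9],[[11,-23.4,0],[0,0,19],0.9],[[12.7,-27,0],[0,0,19.6],0.9],[[14.2,-30.2,0],[0,0,19.6],0.9],[[15.2,-32.3,0],[0,0,19.6],0.9],[[15.5,-32.9,0],[0,0,19.6],0.9],[[15.5,-32.9,0],[0,0,19.6],0.9]]'

```text
clock: 8.7
tool_pos: [0.5252, -0.1705, 0.1891]
eef_rot: [-0.073, 0.997, 0.001, -0.001]
contact_force: [-1.2, -0.3, -1.0]
opening: 0.243
finger_force: 30.0
```

Run:
```python
from h import *
go([.5277,-.1685,.11],98.35)
s=r.get_state();print("x,y tool in world",R.from_quat(s["eef_rot"]).as_matrix()[:,:2].T.round(3))
```

```text
t 8.7 pos [ 0.5252 -0.1705  0.1891] F [-1.2 -0.3 -1. ] M [ 0.18 -0.06 -0.01] open 0.243 ff 30.0
shift cm [-0.3   0.16  7.91] turn [ 0.07 -0.12 -0.01]
x,y tool in world [[-0.989 -0.145  0.002]
 [-0.145  0.989  0.001]]
```

Request:
carry_out --rows '[[[-0.3,0.15,2.5],[0,0,0],0.9],[[-0.3,0.15,5],[0,0,0],0.9],[[-0.3,0.15,7],[0,0,0],0.9],[[-0.3,0.15,7.9],[0,0,0],0.9],[[-0.3,0.15,7.9],[0,0,0],0.9],[[-0.3,0.15,7.9],[0,0,0],0.9]]'

```text
clock: 9.3
tool_pos: [0.5294, -0.1672, 0.1118]
eef_rot: [-0.074, 0.997, 0.0, 0.0]
contact_force: [0.2, 0.2, -1.6]
opening: 0.242
finger_force: 30.0
```

Run:
```python
from h import *
import pickle
go([.5277,-.1685,.11],98.35)
s=r.snapshot("scene"); pickle.dump(s,open("scene6.pkl","wb"));x,y=340,190
im=cv2.resize(s["image"][y:y+100,x:x+100,::-1],None,fx=6,fy=6,interpolation=cv2.INTER_CUBIC)
f=lambda P:((proj(s,P)-[x,y]+.5)*6-.5).round()
c=r.get_state()["tool_pos"]; print("tip pred",f(c-[0,0,.0405]),"tip on top face",f([c[0],c[1],.057]))
e=np.array([-.145,.989,0]);q=np.array([.5305,-.1878,.057])
for yy in(-.009,.0195,.053): print(yy,f(q+yy*e))
cv2.imwrite("pics/i.png",im)
```

```text
t 9.3 pos [ 0.5294 -0.1672  0.1118] F [ 0.2  0.2 -1.6] M [0.02 0.01 0.01] open 0.242 ff 30.0
shift cm [ 0.19 -0.1   0.18] turn [0.02 0.05 0.16]
tip pred [265. 392.] tip on top face [262. 432.]
-0.009 [347. 465.]
0.0195 [261. 436.]
0.053 [163. 403.]
```

View pics/i.png

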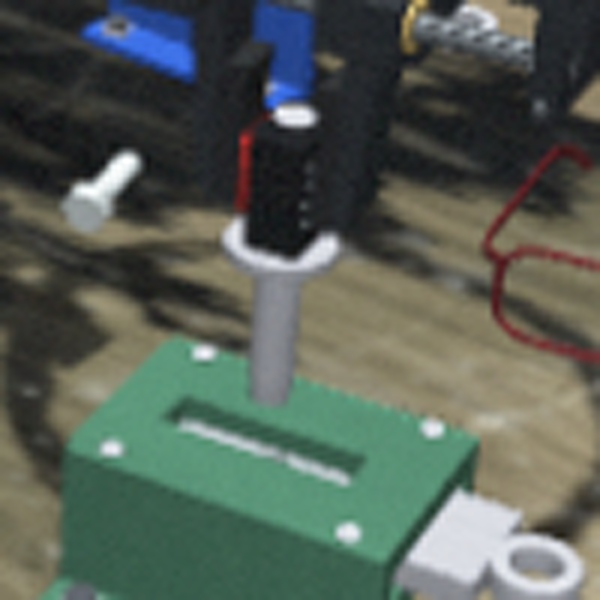

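The tip shows at about (270,400) above the slot, whose top-face ends are at about (178,408) and (358,465). I'll measure the relative offset numerically in this same view.

Run:
```python
from h import *
import pickle
s=pickle.load(open("scene6.pkl","rb"));x,y=340,190;k=6
im=cv2.resize(s["image"][y:y+100,x:x+100],None,fx=k,fy=k,interpolation=cv2.INTER_CUBIC)
H,Sa,V=cv2.split(cv2.cvtColor(im,cv2.COLOR_RGB2HSV))
f=lambda p:(np.array(p,float)+.5)/k-.5+[x,y]
# rivets on top (bright, unsaturated)
m=((Sa<70)&(V>165)).astype(np.uint8);n,l,st,ce=cv2.connectedComponentsWithStats(m)
riv=[]
for g in((203,352),(432,428),(347,532),(111,447)):
    i=np.argmin(np.hypot(*(ce[1:]-g).T))+1; riv.append(onz(s,f(ce[i]),.058)); print(g,ce[i].round(1),st[i,4],riv[-1].round(4))
riv=np.array(riv);c=riv.mean(0);e=np.array([-.1452,.9894,0]);print("rivet centre",c,"-> origin",c-.019*e)
# slot: not light-green inside the top quad
quad=np.array([[150,390],[190,385],[385,445],[380,480],[340,495],[150,430]])
mm=np.zeros(V.shape,np.uint8);cv2.fillPoly(mm,[quad],1)
mm[:408,235:300]=0
dk=(((V<105)|(Sa<60))&(mm>0)).astype(np.uint8)
cc=max(cv2.findContours(dk,0,1)[0],key=cv2.contourArea)
w=np.array([onz(s,f(p[0]),.057) for p in cc])-(c-.019*e); hx=np.array([.9894,.1452,0])
print("slot in housing: y",(w@e).min(),(w@e).max(),"x",np.percentile(w@hx,[0,5,50,95,100]))
# shank edges
for row in range(300,412,10):
    a=im[row,220:330].astype(int); g=(abs(a[:,0]-a[:,2])<28)&(a.mean(1)>75)
    j=np.flatnonzero(g); print(row,(220+j.min(),220+j.max(),len(j)) if len(j) else None,end=' ')
```

```text
(203, 352) [202.8 352.8] 344 [ 0.5526 -0.1297  0.058 ]
(432, 428) [432.2 428.1] 420 [ 0.5641 -0.207   0.058 ]
(347, 532) [348.6 532.3] 517 [ 0.5029 -0.2154  0.058 ]
(111, 447) [111.5 447.6] 370 [ 0.4921 -0.1385  0.058 ]
rivet centre [ 0.52793259 -0.17262843  0.058     ] -> origin [ 0.53069139 -0.19142703  0.058     ]
slot in housing: y -0.00957657214656618 0.052546194682282193 x [-0.00975565 -0.00931368 -0.00172097  0.00612343  0.00666147]
300 (np.int64(234), np.int64(303), 65) 310 (np.int64(239), np.int64(302), 64) 320 (np.int64(220), np.int64(301), 70) 330 (np.int64(220), np.int64(302), 83) 340 (np.int64(247), np.int64(301), 55) 350 (np.int64(220), np.int64(301), 71) 360 (np.int64(232), np.int64(309), 78) 370 (np.int64(244), np.int64(325), 70) 380 (np.int64(246), np.int64(329), 81) 390 (np.int64(246), np.int64(329), 59) 400 (np.int64(247), np.int64(290), 44) 410 (np.int64(220), np.int64(232), 13)
```

Both views agree, after allowing for bias, that the housing origin is near (0.5307, −0.1894) in the robot's frame. I'll shift over and go down slowly, feeling.

Request:
carry_out --rows '[[[0.2,-0.28,0],[0,0,0],0.9],[[0.2,-0.28,0.5],[0,0,0],0.9],[[0.2,-0.28,1],[0,0,0],0.9],[[0.2,-0.28,1.35],[0,0,0],0.9],[[0.2,-0.28,1.5],[0,0,0],0.9],[[0.2,-0.28,1.6],[0,0,0],0.9],[[0.2,-0.28,1.6],[0,0,0],0.9]]'

```text
clock: 10.05
tool_pos: [0.5272, -0.1713, 0.0951]
eef_rot: [-0.074, 0.997, 0.0, -0.0]
contact_force: [-1.0, 0.0, -1.1]
opening: 0.241
finger_force: 30.0
```

```bash
python3 -c "
from h import *
go([.5279,-.1703,.09],98.35)"
```

```text
t 10.05 pos [ 0.5272 -0.1713  0.0951] F [-1.   0.  -1.1] M [ 0.07 -0.06 -0.03] open 0.241 ff 30.0
shift cm [-0.08  0.09  0.51] turn [ 0.01 -0.01  0.09]
```

Request:
carry_out --rows '[[[0,0.05,0.15],[0,0,0],0.9],[[0,0.05,0.3],[0,0,0],0.9],[[0,0.05,0.45],[0,0,0],0.9],[[0,0.05,0.6],[0,0,0],0.9],[[0,0.05,0.7],[0,0,0],0.9],[[0,0.05,0.7],[0,0,0],0.9]]'

```text
clock: 10.65
tool_pos: [0.5271, -0.1709, 0.0881]
eef_rot: [-0.073, 0.997, 0.0, -0.0]
contact_force: [-0.5, 0.3, -2.0]
opening: 0.239
finger_force: 30.0
```

Clearly inside the slot. I'll continue in small steps.

Request:
carry_out --rows '[[[0,0,0.1],[0,0,0],0.9],[[0,0,0.2],[0,0,0],0.9],[[0,0,0.3],[0,0,0],0.9],[[0,0,0.3],[0,0,0],0.9]]'

```text
clock: 11.05
tool_pos: [0.5275, -0.1709, 0.0859]
eef_rot: [-0.073, 0.997, -0.0, 0.0]
contact_force: [-1.1, 0.2, 3.6]
opening: 0.243
finger_force: 30.0
```

Request:
carry_out --rows '[[[0,0,0.1],[0,0,0],0.9],[[0,0,0.15],[0,0,0],0.9],[[0,0,0.15],[0,0,0],0.9]]'

```text
clock: 11.35
tool_pos: [0.5276, -0.1704, 0.0837]
eef_rot: [-0.074, 0.997, 0.0, 0.0]
contact_force: [1.0, 0.9, -1.6]
opening: 0.24
finger_force: 30.0
```

```bash
python3 -c "
from h import *
go([.5279,-.1703,.09],98.35)"
```

```text
t 11.35 pos [ 0.5276 -0.1704  0.0837] F [ 1.   0.9 -1.6] M [ 0.34 -0.14  0.05] open 0.24 ff 30.0
shift cm [-0.03  0.01 -0.63] turn [0.04 0.05 0.1 ]
```

The force fell away as it sank below the bar's top: the tip is in the bar's hole. I'll continue toward the floor.

Request:
carry_out --rows '[[[0,0,0.15],[0,0,0],0.9],[[0,0,0.3],[0,0,0],0.9],[[0,0,0.45],[0,0,0],0.9],[[0,0,0.6],[0,0,0],0.9],[[0,0,0.6],[0,0,0],0.9]]'

```text
clock: 11.85
tool_pos: [0.5274, -0.1704, 0.0775]
eef_rot: [-0.074, 0.997, 0.0, 0.0]
contact_force: [0.9, 2.4, -3.1]
opening: 0.243
finger_force: 30.0
```

Request:
carry_out --rows '[[[0,-0.1,0],[0,0,0],0.9],[[0,-0.3,0],[0,0,0],0.9],[[0,-0.5,0],[0,0,0],0.9],[[0,-0.7,0],[0,0,0],0.9],[[0,-0.9,0],[0,0,0],0.9],[[0,-1.1,0],[0,0,0],0.9],[[0,-1.3,0],[0,0,0],0.9],[[0,-1.5,0],[0,0,0],0.9],[[0,-1.6,0],[0,0,0],0.9],[[0,-1.6,0],[0,0,0],0.9]]'

```text
clock: 12.85
tool_pos: [0.5297, -0.1871, 0.0778]
eef_rot: [-0.073, 0.997, -0.0, 0.0]
contact_force: [2.2, 2.3, -2.7]
opening: 0.239
finger_force: 30.0
```

```bash
python3 -c "
from h import *
go([.5307,-.1894,.075],98.35)"
```

```text
t 12.85 pos [ 0.5297 -0.1871  0.0778] F [ 2.2  2.3 -2.7] M [ 0.64 -0.47 -0.02] open 0.239 ff 30.0
shift cm [-0.07 -0.24  0.28] turn [-0.02  0.01  0.06]
```

The bar drags along with about 2.3 N, and the side force suggests shifting about 0.7 mm toward housing +x. I'll lower to the floor and creep on.

Request:
carry_out --rows '[[[-0.07,0,0.1],[0,0,0],0.9],[[-0.07,0,0.2],[0,0,0],0.9],[[-0.07,-0.04,0.28],[0,0,0],0.9],[[-0.07,-0.08,0.3],[0,0,0],0.9],[[-0.07,-0.08,0.3],[0,0,0],0.9]]'

```text
clock: 13.35
tool_pos: [0.5303, -0.1873, 0.0752]
eef_rot: [-0.074, 0.997, -0.0, -0.0]
contact_force: [-0.3, 2.4, 5.1]
opening: 0.243
finger_force: 30.0
```

Request:
carry_out --rows '[[[0,-0.04,0.03],[0,0,0],0.9],[[0,-0.08,0.03],[0,0,0],0.9],[[0,-0.1,0.03],[0,0,0],0.9],[[0,-0.1,0.03],[0,0,0],0.9]]'

```text
clock: 13.75
tool_pos: [0.5305, -0.1877, 0.0749]
eef_rot: [-0.074, 0.997, 0.0, 0.0]
contact_force: [-1.5, 3.1, 5.5]
opening: 0.241
finger_force: 30.0
```

Request:
carry_out --rows '[[[0,-0.04,0.03],[0,0,0],0.9],[[0,-0.08,0.05],[0,0,0],0.9],[[0,-0.1,0.05],[0,0,0],0.9],[[0,-0.1,0.05],[0,0,0],0.9]]'

```text
clock: 14.15
tool_pos: [0.5306, -0.1893, 0.0738]
eef_rot: [-0.074, 0.997, 0.0, -0.0]
contact_force: [0.7, 2.8, -0.8]
opening: 0.239
finger_force: 30.0
```

The force dropped and the tip sank, so it's entering the floor hole. I'll push down gently.

Request:
carry_out --rows '[[[0,0,0.1],[0,0,0],0.9],[[0,0,0.2],[0,0,0],0.9],[[0,0,0.3],[0,0,0],0.9],[[0,0,0.3],[0,0,0],0.9]]'

```text
clock: 14.55
tool_pos: [0.5305, -0.1895, 0.0707]
eef_rot: [-0.073, 0.997, 0.0, -0.0]
contact_force: [1.8, 3.0, -3.2]
opening: 0.241
finger_force: 30.0
```

Request:
carry_out --rows '[[[0,-0.02,0.15],[0,0,0],0.9],[[0,-0.02,0.3],[0,0,0],0.9],[[0,-0.02,0.45],[0,0,0],0.9],[[0,-0.02,0.6],[0,0,0],0.9],[[0,-0.02,0.6],[0,0,0],0.9]]'

```text
clock: 15.05
tool_pos: [0.5306, -0.1896, 0.0647]
eef_rot: [-0.073, 0.997, 0.0, -0.0]
contact_force: [1.0, 2.5, -3.0]
opening: 0.242
finger_force: 30.0
```

```bash
python3 -c "
from h import *
go([.5307,-.1894,.0475],98.35)"
```

```text
t 15.05 pos [ 0.5306 -0.1896  0.0647] F [ 1.   2.5 -3. ] M [ 0.64 -0.24 -0.03] open 0.242 ff 30.0
shift cm [-0.01  0.02  1.72] turn [ 0.01 -0.01  0.08]
```

Going freely. I'll take it down to just above the seat.

Request:
carry_out --rows '[[[0,0,0.2],[0,0,0],0.9],[[0,0,0.4],[0,0,0],0.9],[[0,0,0.6],[0,0,0],0.9],[[0,0,0.8],[0,0,0],0.9],[[0,0,1],[0,0,0],0.9],[[0,0,1.2],[0,0,0],0.9],[[0,0,1.35],[0,0,0],0.9],[[0,0,1.35],[0,0,0],0.9]]'

```text
clock: 15.85
tool_pos: [0.5306, -0.1896, 0.0512]
eef_rot: [-0.074, 0.997, 0.0, -0.0]
contact_force: [1.3, 1.6, -2.6]
opening: 0.241
finger_force: 30.0
```

Request:
carry_out --rows '[[[0,0,0.1],[0,0,0],0.9],[[0,0,0.2],[0,0,0],0.9],[[0,0,0.3],[0,0,0],0.9],[[0,0,0.35],[0,0,0],0.9],[[0,0,0.35],[0,0,0],0.9]]'

```text
clock: 16.35
tool_pos: [0.5306, -0.1897, 0.0479]
eef_rot: [-0.073, 0.997, -0.0, -0.0]
contact_force: [0.6, 2.0, -0.7]
opening: 0.245
finger_force: 30.0
```

Request:
carry_out --rows '[[[0,0,0.05],[0,0,0],0.9],[[0,0,0.1],[0,0,0],0.9],[[0,0,0.1],[0,0,0],0.9]]'

```text
clock: 16.65
tool_pos: [0.5308, -0.1897, 0.0475]
eef_rot: [-0.073, 0.997, -0.0, 0.0]
contact_force: [0.1, 3.1, 5.0]
opening: 0.247
finger_force: 30.0
```

Request:
carry_out --rows '[[[0,0,0.05],[0,0,0],0.9],[[0,0,0.1],[0,0,0],0.9],[[0,0,0.1],[0,0,0],0.9]]'

```text
clock: 16.95
tool_pos: [0.5308, -0.1898, 0.0474]
eef_rot: [-0.073, 0.997, -0.0, 0.0]
contact_force: [-2.0, 3.0, 12.6]
opening: 0.245
finger_force: 30.0
```

Seated: it's stiff at the expected height. I'll release, then back away straight up.

Request:
carry_out --rows '[[[0,0,-0.08],[0,0,0],0.9],[[0,0,-0.08],[0,0,0],0.6],[[0,0,-0.1],[0,0,0],0.4],[[0,0,-0.1],[0,0,0],0.35],[[0,0,-0.1],[0,0,0],0.35],[[0,0,-1],[0,0,0],0.35],[[0,0,-3],[0,0,0],0.35],[[0,0,-6],[0,0,0],0.35],[[0,0,-10],[0,0,0],0.35],[[0,0,-14],[0,0,0],0.35],[[0,0,-16],[0,0,0],0.35],[[0,0,-16],[0,0,0],0.35]]'

```text
clock: 18.15
tool_pos: [0.5328, -0.1902, 0.2097]
eef_rot: [-0.073, 0.997, -0.001, 0.003]
contact_force: [0.2, 0.3, 0.5]
opening: 0.65
finger_force: 0.0
```

Run:
```python
from h import *
import pickle
go([.5307,-.1894,.2],98.35)
s=r.snapshot("scene"); pickle.dump(s,open("scene7.pkl","wb"));x,y=340,190;k=6
f=lambda P:((proj(s,P)-[x,y]+.5)*6-.5).round()
o=np.array([.5307,-.1914,.057])
print("pred top disc",f(o+[0,0,.045]),"flange",f(o+[0,0,.0025]))
im=cv2.resize(s["image"][y:y+100,x:x+100],None,fx=k,fy=k,interpolation=cv2.INTER_CUBIC)
H,Sa,V=cv2.split(cv2.cvtColor(im,cv2.COLOR_RGB2HSV))
def big(m,n):
    _,l,st,ce=cv2.connectedComponentsWithStats(m.astype(np.uint8)); 
    for i in np.argsort(-st[1:,4])[:4]+1: print(n,st[i].tolist(),ce[i].round(0))
roi=np.zeros(V.shape,bool);roi[260:500,230:450]=1
big(roi&((H<6)|(H>172))&(Sa>150)&(V>90),"red");big(roi&(V<60),"black");big(roi&(Sa<60)&(V>140),"light")
```

```text
t 18.15 pos [ 0.5328 -0.1902  0.2097] F [0.2 0.3 0.5] M [ 0.05 -0.01  0.01] open 0.65 ff 0.0
shift cm [0.2  0.11 0.97] turn [-0.16  0.36  0.04]
pred top disc [342. 334.] flange [330. 453.]
red [280, 318, 48, 101, 2243] [297. 366.]
black [301, 326, 89, 142, 7601] [339. 399.]
black [416, 262, 14, 12, 107] [422. 268.]
black [230, 340, 13, 9, 92] [236. 344.]
black [230, 309, 11, 8, 42] [234. 313.]
light [230, 421, 162, 68, 3658] [319. 460.]
light [395, 341, 55, 47, 1287] [426. 366.]
light [330, 320, 40, 27, 836] [350. 333.]
light [387, 384, 43, 33, 572] [406. 401.]
```

The pin's top disc, at (350,333), is at the seated height (predicted (342,334)). The red button shows about 48 px wide, so it has sprung out. I'm handing the job in.

```bash
python3 -c "
from h import *
print(r.finish_job())"
```

```text
the job is handed in; nothing more can be done
None
```

The ball-lock pin is seated in the green housing through the bar and floor holes and released with its button out, and the job is handed in at about 18 s of the 70 s; the camera can't see the balls under the floor, and I haven't seen the judge's result.

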